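# Shut the nozzle drawer and pin the lock tube in front of it

### The job

Push the open nozzle drawer fully home until it clicks in at its detent; then pull up the spring-loaded lock plunger on the sliding tube, slide the tube along its rail to the next hole towards the drawer you just shut (one hole only), and let the pin drop fully in. Finish while still holding the plunger knob, with its pin fully down in that hole: do not let go. Leave the other drawer shut and do not disturb the wrench, the jar and the fitting.

Things in the scene. Friction and masses are not known exactly. Their poses are not given: they have to be found in the camera images.
- rail: Fixed steel rail on the bench across the front of two equal blue drawer units, 50 x 340 mm, 26 mm high. Origin: centre of its underside. y runs along the rail, x points away from the robot towards the units, z up. Five upright holes, 12 mm wide, at y = -80, -40, 0, 40, 80 mm; the pin starts in the middle one. It passes beneath the drawers.
- unit_a: Fixed blue drawer unit with the drawer that starts open: 198 mm deep, 150 mm wide, 90 mm high. Origin: on the bench under the unit; its drawer front, when home, is 102 mm from it towards the robot (local -x). Axes as the rail's. It stands at y = +145 or -145 mm of the rail, x = 122 mm (which side varies); the other, equal unit, with the shut drawer, stands on the opposite side.
- section (a joint): Sliding aluminium tube section, 30 mm deep, 120 mm long (along the rail), 35 to 65 mm above the bench, with a 24 mm boss up to 85 mm; carries the lock plunger at its middle. Value: travel in m along the rail's +y; 0 at the start, +0.04 and -0.04 at the next holes. Locked (1.5 mm play each way) while the pin is down; else slides with 2 N friction. An open drawer blocks it.
- plunger (a joint): Sprung lock plunger (upright pin, 9 mm thick, round tip) on the tube section, pulled up by its knob, riding with the tube. Value: lift in m, 0 = pin fully down in a hole, 0.018 = end stop; the tip clears the rail at 0.014 and rests on it at 0.014 if let down between holes. The spring pushes down with 4 N when down, 7.6 N when fully pulled.
- knob (a point): Centre of the plunger's black knob: an upright plain cylinder 26 mm in diameter and 30 mm high; with the pin down this centre is 120 mm above the bench (top at 135 mm, underside at 105 mm, above an 11 mm stem). Nothing within 80 mm of it stands higher than 90 mm. Axes as the rail's.
- drawer_a (a joint): The drawer that starts open. Value: opening in m, 0 = fully home against its stop, starts 0.055 to 0.085. Slides with 1 to 2 N; in the last 5 mm a ball detent resists with about 6 N and then draws it in to 0.
- drawer_a_front (a point): Centre of the outer face of the open drawer's front panel (on its flat black pull plate, 56 x 24 mm, which stands 2 mm proud), 64 mm above the bench. The panel is 146 mm wide and reaches from 30 to 86 mm height. Axes as the rail's: pushing along +x shuts the drawer.
- drawer_b (a joint): The other, equal drawer, which starts shut and must stay so. Value: opening in m, 0 = home.
- wrench: Bystander: steel wrench, 170 mm long, lying flat on top of the drawer unit whose drawer is shut (90 mm above the bench). Origin: centre of its underside.
- jar: Bystander: closed pale jar with white cap, 56 mm in diameter, 85 mm high. Origin: centre of its underside.
- fitting: Bystander: turned brass fitting standing upright, 44 mm in diameter at the foot, 65 mm high. Origin: centre of its underside.

How it is judged (in metres and radians):
On the way, in this order (a step that is already met when the one before it is completed fails the run):
1. the open drawer is fully home at its detent (value of joint drawer_a below 0.004 m), for 0.2 s.
2. the lock plunger is pulled up, with the drawer home (value of joint plunger above 0.01 m and value of joint drawer_a below 0.004 m), for 0.1 s.
At the end, for the whole second after the job is handed in: Both drawers are home (within 4 mm), the tube section stands one hole (40 mm, within 3 mm) towards the drawer that was open, the pin is down in that hole (lift under 3 mm), the tube is at rest, and the gripper still holds the plunger knob (fingers bear on it with over 3 N) (value of joint each of drawer_a, drawer_b below 0.004 m and ((y of drawer_a_front in the frame of rail above 0 m and value of joint section between 0.037 and 0.043 m) or (y of drawer_a_front in the frame of rail below 0 m and value of joint section between -0.043 and -0.037 m)) and value of joint plunger below 0.003 m and contact force between the fingers and plunger above 3 N and velocity of joint section between -0.01 and 0.01 m/s); the arm keeps its last pose, push and grip.
It fails at once if the wrench, the jar or the fitting is knocked about (moved more than 30 mm) (distance of any of wrench, jar, fitting from where it was at the start of the episode above 0.03 m).
It fails at once if the other drawer is pulled open (value of joint drawer_b above 0.02 m).
It also fails if it takes over 48 s, if anything falls off the work surface, if the arm or the gripper's body presses on something with over 40 N, if the wrist force passes 120 N, or if a joint passes its speed limit or range.

### The arm

A 6-joint arm with a two-finger parallel gripper is mounted at the origin on the work surface. World frame = base frame: x ahead of the robot, y to its left, z up, the work surface at z = 0. Lengths are in m, angles in degrees, forces in N, time in s.
With the tool pointing down it reaches from about 0.3 to 0.875 m from the base axis. Payload 6.4 kg.
Tool frame: the origin (TCP) lies at the very end of the fingers, on their centre line; the grasp point (between the pads) lies 19 mm behind it; x points along the fingers, y is the direction in which the jaws open and shut, and the axes are right-handed (so a half turn about x gives the same grasp; the last joint's range is limited). The gripper opens to 85 mm and grips with 20 to 120 N. Pads are 22 mm wide; open, the fingers measure 114 mm over their backs; the gripper's body (76 mm by 85 mm) begins 54 mm behind the grasp point. The pads swing forward as they close: fully open they stand 13 mm farther back than shut.
Start: joints at [-78.971, 10.359, 92.074, -0, 77.567, -11.82], TCP at [0.223, -0.53, 0.231] pointing down, gripper open.
Joint ranges: [-171.53, 171.53], [-51.25, 118.39], [17.06, 147.69], [-65.23, 245.23], [0, 150.52], [-178.68, 178.68]. Speed limits (degrees/s): [147.25, 147.25, 172.46, 180, 180, 180].

### API

Orientations are given as [roll, pitch, yaw] about the fixed x, y, z axes, in that order (R = Rz(yaw) Ry(pitch) Rx(roll)).
In Python, from bench import sense, read_camera, finish_job, spot_in, regions_of gives the robot as it stands. The module is installed in compiled form; this text tells all that it offers.
- The arm moves only by the tool jog_arm, never from a script. Its arguments are lists of equal length, an entry for each row: "offset": the shift along the tool's x, y, z in m, a list of three; "delta_rot": the turn, a rotation vector about the tool's x, y, z in rad, a list of three; "hand": the finger opening in m, from 0 to 0.0854. A call has 1 to 8 rows; each row shifts and turns the pose as measured when the row begins, along the tool's axes as they then stand; what a row does not reach is not made up. A row lasts 1/8 s, in which the tool goes at most 62.5 mm and 10.7 degrees, less where a joint would pass 70% of its speed; a pose out of reach is approached as far as the arm can. A call with a gripper value outside its range is refused whole. The fingers move at their own pace and stop on an object; "newtons" is the grip in N (left out, the last holds). Time passes only in rows, so rows that do not move let the fingers close. It gives the time, the measured TCP pose, the force and the opening at its end, in the units of the state.
- sense(): the state, without advancing time (a new reading comes with each control period).
- read_camera(name): name is "side" or "top" or "wrist"; returns a dict with "color" (384x512x3 uint8, blue, green, red), "z_map" (384x512 float32, m along the optical axis (not along the pixel's ray), 0 where there is no reading), "fx", "fy", "cx", "cy" (pixels), "extrinsics" (4x4, takes a point from camera to world coordinates); the wrist camera has in their place "mount" (4x4, takes a point from camera to tool coordinates, whose origin is the TCP and whose axes are the tool frame's). Camera axes: x right, y down, z forward; pixel columns grow to the right and rows downward; lengths in m; the calibration is good to about 2 mm. A picture is of the moment at which its call begins: read the wrist's pose just before it.
- finish_job(): hands the job in, once; it reports no verdict.
Trained networks look in a picture, given as the dict that the camera call returned (one of the last four; its "shot" number tells which), for a name from the list of things; names that differ only in an ending like _2 or _b are one class to them, and where a whole thing is asked for, a point or a joint stands for the part that bears it (a point fixed in the world has none). Each returns a list of dicts, best first, with "p" (0 to 1); they miss things now and then, are a little off and sometimes report something else, mostly with a low value. They report only what shows in the picture. A call takes as long as a camera call.
- spot_in(picture, thing): "box" ([centre column, centre row, width, height] in pixels, round what is visible of it).
- regions_of(picture, thing): "mask" (384x512 bool, what is visible of it) and "box" ([centre column, centre row, width, height] in pixels, round what is visible of it).
The state is a dict: "t": time; "joint_pos": joint angles; "dq": joint speeds; "tau": joint torques, N m; "tcp_pos": TCP position; "ee_rot": TCP orientation; "force": force on the tool from outside, world axes, zero at the start; "moment": the same for the moment, N m; "width": opening from 0.0 (shut) to 1.0 (fully open).
Only numpy, scipy, OpenCV 4.12 (cv2) and the standard library are available. Lean on these libraries where they do the work, as an engineer would, in place of code of your own. Each camera call takes 0.05 s, during which the arm holds its last target. There are 200 camera calls.

## Working session

There is one attempt and no reset: what is moved stays moved. The work goes in short steps, Python scripts to look and compute and a tool call to move; the robot and the scene stay as the last step left them, time stands still between calls to the robot, and variables do not carry over. Pictures are saved under pics/ and viewed, about 8 in all and at most 12, crops included, and the job is handed in when it is done.

Besides the shell and the picture viewer there is one more tool, called after "Emit:" in YAML: its name, and indented under it one key for each argument. jog_arm: Moves the arm, as the interface text tells. Its arguments: {"type":"object","properties":{"offset":{"type":"array"},"delta_rot":{"type":"array"},"hand":{"type":"array"},"newtons":{"type":"number"}},"required":["offset","delta_rot","hand"]}

```bash
mkdir -p pics
cat > h.py <<'E'
import numpy as np, cv2
from bench import *
from scipy.spatial.transform import Rotation as R
def world(p,s=None):
    z=p["z_map"]; v,u=np.mgrid[0:384,0:512]
    P=np.stack([(u-p["cx"])/p["fx"]*z,(v-p["cy"])/p["fy"]*z,z,np.ones_like(z)],-1)
    if "extrinsics" in p: T=p["extrinsics"]
    else:
        T=np.eye(4); T[:3,:3]=R.from_euler("xyz",s["ee_rot"],degrees=True).as_matrix(); T[:3,3]=s["tcp_pos"]; T=T@p["mount"]
    W=(P@np.asarray(T).T)[...,:3]; W[z==0]=np.nan
    return W
E
python3 - <<'E'
from h import *
s=sense(); print({k:np.round(v,3) for k,v in s.items()})
ims=[]
for n in("top","side"):
    p=read_camera(n); W=world(p); ims.append(p["color"])
    for t in("rail","unit_a","section","knob","drawer_a_front","wrench","jar","fitting"):
        for r in regions_of(p,t)[:2]:
            w=W[r["mask"]]; w=w[~np.isnan(w[:,0])]
            if len(w): print(n,t,round(r["p"],2),np.round(r["box"]),np.round(np.median(w,0),3),np.round(np.percentile(w,2,0),3),np.round(np.percentile(w,98,0),3))
cv2.imwrite("pics/a.png",cv2.resize(np.vstack(ims),None,fx=.78,fy=.78))
E
```

```text
{'t': np.float64(0.0), 'joint_pos': array([-7.8969e+01,  1.0401e+01,  9.2132e+01, -1.0000e-03,  7.7567e+01,
       -1.1819e+01]), 'dq': array([-0.067,  0.043,  0.008, -0.007,  0.033,  0.027]), 'tau': array([ 1.0000e-03, -4.4487e+01, -3.5133e+01, -0.0000e+00,  9.0000e-03,
       -0.0000e+00]), 'tcp_pos': array([ 0.223, -0.529,  0.23 ]), 'ee_rot': array([-101.011,   89.9  ,  101.839]), 'force': array([-1.794,  0.31 ,  0.137]), 'moment': array([ 0.004, -0.032,  0.021]), 'width': np.float64(1.002)}
top rail 0.56 [260. 213.  79.  22.] [ 0.557 -0.002  0.028] [ 0.526 -0.115  0.005] [0.587 0.115 0.136]
top unit_a 0.94 [203. 172.  66.  98.] [0.681 0.175 0.088] [0.55  0.094 0.031] [0.81  0.254 0.094]
top section 0.72 [245. 211.  44.  19.] [0.564 0.048 0.064] [ 0.544 -0.011  0.009] [0.589 0.103 0.137]
top section 0.41 [296. 167.  19.  47.] [ 0.688 -0.106  0.097] [ 0.618 -0.132  0.09 ] [ 0.751 -0.084  0.101]
top knob 0.45 [246. 206.  12.  12.] [0.565 0.046 0.135] [0.553 0.035 0.13 ] [0.576 0.058 0.14 ]
top drawer_a_front 0.94 [195. 205.  52.  33.] [0.584 0.192 0.038] [0.542 0.123 0.029] [0.626 0
[... 1077 characters left out ...]
 -0.274  0.025] [ 0.494 -0.285  0.005] [ 0.531 -0.258  0.065]
side drawer_a_front 0.95 [234. 177.  29.  40.] [0.578 0.201 0.056] [0.534 0.115 0.031] [0.621 0.262 0.087]
side drawer_a_front 0.43 [227. 292.  18.  37.] [ 0.513 -0.274  0.022] [ 0.493 -0.286 -0.001] [ 0.534 -0.24   0.065]
side wrench 0.94 [287. 220.  66.  11.] [ 0.691 -0.109  0.096] [ 0.599 -0.142  0.089] [ 0.754 -0.077  0.099]
side jar 0.63 [244. 152.  18.  16.] [0.622 0.32  0.073] [ 0.601  0.308 -0.001] [0.651 0.538 0.088]
side fitting 0.64 [228. 291.  17.  29.] [ 0.512 -0.274  0.023] [ 0.494 -0.285  0.003] [ 0.532 -0.257  0.065]
side fitting 0.63 [245. 153.  18.  17.] [0.622 0.319 0.074] [0.601 0.256 0.001] [0.651 0.459 0.089]
```

View pics/a.png

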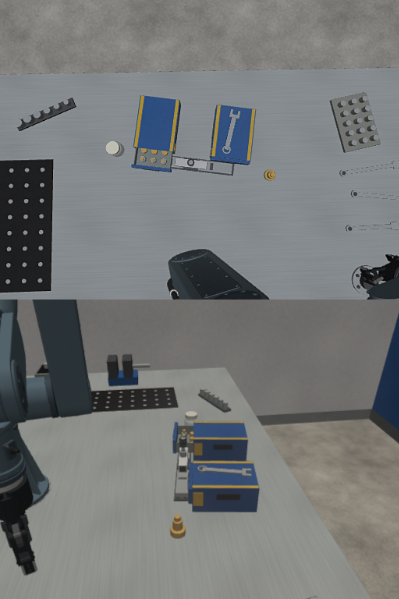

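Run:
```python
from h import *
s=sense(); print(np.round(R.from_euler("xyz",s["ee_rot"],degrees=True).as_matrix(),2))
p=read_camera("top"); W=world(p)
def yaw(pts):
    r=cv2.minAreaRect((pts*1000).astype(np.float32)); a=(r[2]+45)%90-45; return np.round(r[0]),np.round(r[1]),round(a,1)
u=W[regions_of(p,"unit_a")[0]["mask"]]; u=u[(abs(u[:,2]-.09)<.005)]; print("unit",yaw(u[:,:2]))
c=W[regions_of(p,"section")[0]["mask"]]; c=c[abs(c[:,2]-.065)<.006]; print("sec",yaw(c[:,:2]))
m=(abs(W[...,2]-.026)<.005)&(W[...,0]>.48)&(W[...,0]<.62)&(abs(W[...,1]+.05)<.1); print("rail",yaw(W[m][:,:2]))
k=W[(W[...,2]>.125)&(W[...,2]<.145)&(abs(W[...,0]-.565)<.03)&(abs(W[...,1]-.046)<.03)]; print("knob",len(k),k.mean(0), (k.min(0)+k.max(0))/2)
f=W[regions_of(p,"drawer_a_front")[0]["mask"]]; f=f[abs(f[:,2]-.086)<.006]; print("front",yaw(f[:,:2]),len(f))
```

```text
[[-0.    0.39 -0.92]
 [ 0.   -0.92 -0.39]
 [-1.   -0.    0.  ]]
unit (array([681., 176.]), array([151., 274.]), -8.3)
sec (array([ 566., -100.]), array([130.,   2.]), -8.4)
rail (array([553., -31.]), array([164.,  42.]), -8.5)
knob 69 [0.56467281 0.04637842 0.13441196] [0.56473585 0.04659297 0.13316837]
front (array([584., 190.]), array([146.,  77.]), -8.3) 231
```

Emit:
jog_arm:
  offset:
    - [0,0,0]
    - [0,0,0]
    - [0,0,0]
    - [0,-0.06,-0.012]
    - [0,-0.06,-0.012]
    - [0,-0.06,-0.012]
    - [0,-0.06,-0.012]
    - [0,-0.06,-0.012]
  delta_rot:
    - [0.183,0,0]
    - [0.183,0,0]
    - [0.183,0,0]
    - [0,0,0]
    - [0,0,0]
    - [0,0,0]
    - [0,0,0]
    - [0,0,0]
  hand: [0,0,0,0,0,0,0,0]
  newtons: 40

```text
t: 2.1
tcp_pos: [0.3336, -0.2408, 0.2308]
ee_rot: [151.8, 89.9, -38.3]
force: [1.3, 0.4, -0.2]
width: 0.003
```

Emit:
jog_arm:
  offset:
    - [0,-0.06,-0.012]
    - [0,-0.06,-0.012]
    - [0,-0.06,-0.012]
    - [0,-0.06,-0.012]
    - [0,-0.06,-0.012]
    - [0,-0.06,-0.012]
    - [0.03,-0.05,-0.012]
    - [0.03,-0.03,-0.01]
  delta_rot:
    - [-0.03,0,0]
    - [0,0,0]
    - [0,0,0]
    - [0,0,0]
    - [0,0,0]
    - [0,0,0]
    - [0,0,0]
    - [0,0,0]
  hand: [0,0,0,0,0,0,0,0]

```text
t: 3.1
tcp_pos: [0.4982, 0.1935, 0.1754]
ee_rot: [176.6, 88.9, -11.6]
force: [0.5, 0.3, -0.1]
width: 0.003
```

Emit:
jog_arm:
  offset:
    - [0.04,-0.005,0]
    - [0.04,-0.004,0]
    - [0.035,0,0]
    - [0,0,0]
  delta_rot:
    - [0,0,0]
    - [0,0,0]
    - [0,0,0]
    - [0,0,0]
  hand: [0,0,0,0]

```text
t: 3.6
tcp_pos: [0.501, 0.2055, 0.0553]
ee_rot: [174.8, 89.0, -13.0]
force: [0.5, 0.1, 0.8]
width: 0.001
```

Run:
```python
from h import *
s=sense(); print(np.round(R.from_euler("xyz",s["ee_rot"],degrees=True).as_matrix(),3),s["tcp_pos"])
```

```text
[[ 0.017 -0.137 -0.99 ]
 [-0.004 -0.991  0.137]
 [-1.     0.002 -0.017]] [0.5010132  0.20548914 0.05526461]
```

Emit:
jog_arm:
  offset:
    - [0,0,-0.02]
    - [0,0,-0.012]
    - [0,0,-0.012]
    - [0,0,-0.012]
    - [0,0,-0.012]
    - [0,0,-0.008]
    - [0,0,-0.006]
    - [0,0,0]
  delta_rot:
    - [0,0,0]
    - [0,0,0]
    - [0,0,0]
    - [0,0,0]
    - [0,0,0]
    - [0,0,0]
    - [0,0,0]
    - [0,0,0]
  hand: [0,0,0,0,0,0,0,0]

```text
t: 4.6
tcp_pos: [0.5871, 0.1942, 0.0612]
ee_rot: [178.1, 88.9, -9.8]
force: [-1.1, -0.9, 0.4]
width: 0.0
```

Emit:
jog_arm:
  offset:
    - [0,0,-0.004]
    - [0,0,-0.004]
    - [0,0,-0.004]
  delta_rot:
    - [0,0,0]
    - [0,0,0]
    - [0,0,0]
  hand: [0,0,0]

```text
t: 4.97
tcp_pos: [0.5959, 0.1929, 0.0613]
ee_rot: [170.3, 89.3, -17.5]
force: [-0.6, -0.6, -1.1]
width: 0.005
```

Emit:
jog_arm:
  offset:
    - [0,0,-0.004]
    - [0,0,-0.004]
    - [0,0,0]
  delta_rot:
    - [0,0,0]
    - [0,0,0]
    - [0,0,0]
  hand: [0,0,0]

```text
t: 5.35
tcp_pos: [0.5958, 0.1931, 0.0614]
ee_rot: [38.2, 89.5, -149.5]
force: [1.4, -0.7, 0.6]
width: -0.002
```

Run:
```python
from h import *
s=sense(); print(s["tcp_pos"],s["force"],s["joint_pos"],s["dq"])
p=read_camera("side"); W=world(p)
r=regions_of(p,"drawer_a_front")
for q in r[:2]: print(q["p"],q["box"],np.nanmedian(W[q["mask"]],0),np.nanpercentile(W[q["mask"]],[2,98],axis=0))
a=cv2.resize(p["color"][130:260,180:340],(640,520)); cv2.imwrite("pics/b.png",a)
```

```text
[0.59578565 0.19307529 0.06136014] [ 1.3799141  -0.65386025  0.590699  ] [  7.20903179  28.01482906  90.39713612  -0.20669707  62.01296498
 105.00648897] [ 0.3742194  -0.4057097   0.26798612  0.32809775  1.15197481  0.05966403]
0.56 [246.4, 179.2, 8.1, 37.6] [0.60323043 0.12382749 0.082109  ] [[0.59465901 0.10970075 0.03588125]
 [0.61773883 0.23393214 0.0884804 ]]
```

View pics/b.png

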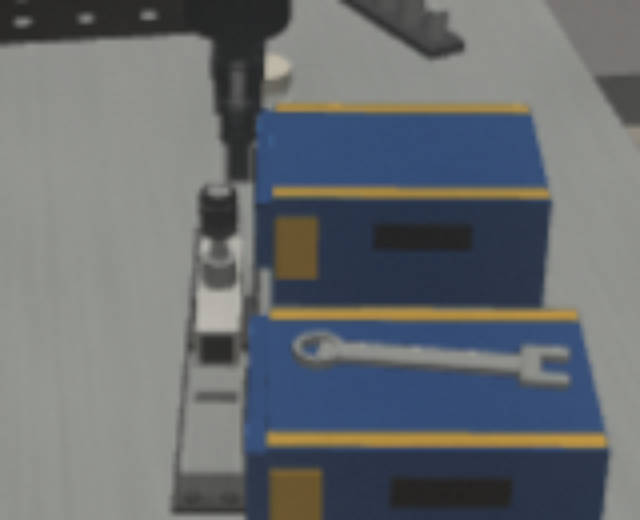

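Image 3: the open drawer now looks flush with its unit (panel at ~257–272, 110–300 px), like drawer B. I'll press once more and read the force under push.

Emit:
jog_arm:
  offset:
    - [0,0,-0.006]
    - [0,0,-0.008]
    - [0,0,-0.01]
  delta_rot:
    - [0,0,0]
    - [0,0,0]
    - [0,0,0]
  hand: [0,0,0]

```text
t: 5.82
tcp_pos: [0.596, 0.1931, 0.0615]
ee_rot: [11.8, 86.4, -175.7]
force: [-46.8, 0.3, 39.4]
width: 0.001
```

Emit:
jog_arm:
  offset:
    - [0,0,0.005]
    - [0,0,0.03]
    - [0,0,0.03]
    - [-0.05,0,0]
    - [-0.06,0,0]
    - [-0.03,0,0]
  delta_rot:
    - [0,0,0]
    - [0,0,0]
    - [0,0,0]
    - [0,0,0]
    - [0,0,0]
    - [0,0,0]
  hand: [0,0,0,0.0854,0.0854,0.0854]

```text
t: 6.58
tcp_pos: [0.5404, 0.2021, 0.2071]
ee_rot: [12.0, 86.7, -175.5]
force: [0.5, -0.1, -0.2]
width: 0.637
```

```bash
cat > g.py <<'E'
from h import *
s=sense(); M=R.from_euler("xyz",s["ee_rot"],degrees=True).as_matrix()
a=np.radians(-8.4); ex=np.array([np.cos(a),np.sin(a),0]); ey=np.array([-np.sin(a),np.cos(a),0])
T=np.stack([[0,0,-1],-ey,-ex],1)
print("tcp",np.round(s["tcp_pos"],4),"F",np.round(s["force"],1),"w",s["width"])
print("rot needed",np.round(R.from_matrix(M.T@T).as_rotvec(),3))
O=np.array([.5647,.0465,0]); d=np.array(s["tcp_pos"])-O; print("rail xy",np.round([d@ex,d@ey],4))
print("to above knob z .17, final-frame",np.round(T.T@(O+[0,0,.17]-s["tcp_pos"]),4))
E
python3 g.py
python3 - <<'E'
from h import *
p=read_camera("top"); W=world(p)
f=W[(abs(W[...,2]-.086)<.008)&(W[...,1]>.08)&(W[...,1]<.28)&(W[...,0]>.5)&(W[...,0]<.82)][:,:2]
r=cv2.minAreaRect((f*1000).astype(np.float32)); print(r,len(f))
f=W[(abs(W[...,2]-.086)<.008)&(W[...,1]>-.2)&(W[...,1]<-.02)&(W[...,0]>.5)&(W[...,0]<.82)][:,:2]
print(cv2.minAreaRect((f*1000).astype(np.float32)))
E
```

```text
tcp [0.5404 0.2021 0.2071] F [ 0.5 -0.1 -0.2] w 0.6368945265834733
rot needed [ 0.015  0.056 -0.012]
rail xy [-0.0467  0.1504]
to above knob z .17, final-frame [ 0.0371  0.1504 -0.0467]
((711.9683837890625, 171.41586303710938), (150.6301727294922, 212.88848876953125), 81.6290283203125) 3148
((670.553466796875, -115.68362426757812), (150.618408203125, 210.9669647216797), 81.78683471679688)
```

Emit:
jog_arm:
  offset:
    - [0,0,0]
    - [0,0.05,-0.016]
    - [0,0.05,-0.016]
    - [0,0.05,-0.014]
    - [0,0,0]
  delta_rot:
    - [0.015,0.056,-0.012]
    - [0,0,0]
    - [0,0,0]
    - [0,0,0]
    - [0,0,0]
  hand: [0.0854,0.0854,0.0854,0.0854,0.0854]

```text
t: 7.25
tcp_pos: [0.5733, 0.0428, 0.2147]
ee_rot: [-172.0, 88.5, -0.3]
force: [-0.5, 1.0, 0.0]
width: 0.998
```

```bash
python3 g.py
python3 - <<'E'
from h import *
s=sense(); p=read_camera("wrist"); W=world(p,s)
for t in("knob","drawer_a_front"):
    for r in regions_of(p,t)[:2]: print(t,r["p"],r["box"],np.nanmedian(W[r["mask"]],0))
k=W[(W[...,2]>.128)&(W[...,2]<.145)&(abs(W[...,0]-.565)<.04)&(abs(W[...,1]-.046)<.04)]
if len(k): print("knob",len(k),np.median(k,0),cv2.minEnclosingCircle((k[:,:2]*1000).astype(np.float32)))
cv2.imwrite("pics/c.png",p["color"])
E
```

```text
tcp [0.5733 0.0428 0.2147] F [-0.5  1.   0. ] w 0.9977601790964397
rot needed [ 0.001 -0.025  0.004]
rail xy [ 0.009  -0.0024]
to above knob z .17, final-frame [ 0.0447 -0.0024  0.009 ]
knob 0.89 [253.1, 204.4, 31.5, 34.1] [0.56949105 0.04578857 0.13513563]
drawer_a_front 0.58 [104.1, 161.4, 169.1, 20.2] [0.61281773 0.17630027 0.08616493]
knob 823 [0.56764872 0.04600752 0.13539368] ((566.05322265625, 46.18064880371094), 13.275100708007812)
```

View pics/c.png

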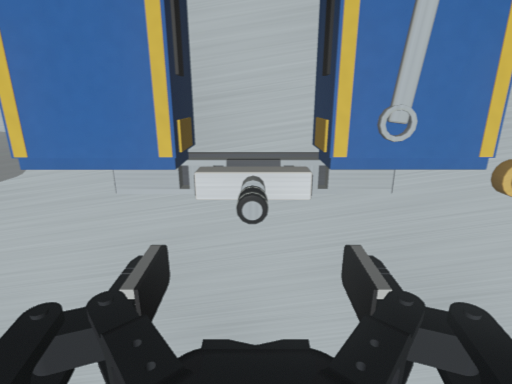

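Image 4: knob centred at (253, 207), clear of the fingers; both drawer fronts lie on one line (row ~168), so drawer A is home. Descending.

Emit:
jog_arm:
  offset:
    - [0,-0.002,0.008]
    - [0.04,0,0]
    - [0.035,0,0]
    - [0,0,0]
  delta_rot:
    - [0,-0.025,0.004]
    - [0,0,0]
    - [0,0,0]
    - [0,0,0]
  hand: [0.0854,0.0854,0.0854,0.0854]

```text
t: 7.9
tcp_pos: [0.5635, 0.0557, 0.1386]
ee_rot: [-16.2, 89.8, 156.1]
force: [-0.5, -0.6, 0.3]
width: 1.001
```

```bash
python3 g.py
```

```text
tcp [0.5635 0.0557 0.1386] F [-0.5 -0.6  0.3] w 1.0006854947237256
rot needed [0.013 0.003 0.001]
rail xy [-0.0025  0.0089]
to above knob z .17, final-frame [-0.0314  0.0089 -0.0025]
```

Emit:
jog_arm:
  offset:
    - [0,0.009,-0.003]
    - [0.02,0,0]
    - [0.015,0,0]
    - [0,0,0]
  delta_rot:
    - [0.013,0,0]
    - [0,0,0]
    - [0,0,0]
    - [0,0,0]
  hand: [0.0854,0.0854,0.0854,0.0854]

```text
t: 8.4
tcp_pos: [0.5674, 0.0467, 0.105]
ee_rot: [-153.3, 89.9, 18.4]
force: [-0.8, -0.7, -0.1]
width: 0.998
```

```bash
python3 g.py
```

```text
tcp [0.5674 0.0467 0.105 ] F [-0.8 -0.7 -0.1] w 0.9977803671940912
rot needed [ 0.001 -0.002  0.001]
rail xy [0.0027 0.0006]
to above knob z .17, final-frame [-0.065   0.0006  0.0027]
```

Emit:
jog_arm:
  offset:
    - [0.003,0,0.002]
    - [0,0,0]
    - [0,0,0]
    - [0,0,0]
    - [0,0,0]
    - [0,0,0]
  delta_rot:
    - [0,0,0]
    - [0,0,0]
    - [0,0,0]
    - [0,0,0]
    - [0,0,0]
    - [0,0,0]
  hand: [0.0854,0.01,0.01,0.01,0.01,0.01]
  newtons: 60

```text
t: 9.15
tcp_pos: [0.5661, 0.0469, 0.1031]
ee_rot: [-165.7, 89.8, 5.9]
force: [0.3, -0.5, -1.1]
width: 0.287
```

Emit:
jog_arm:
  offset:
    - [-0.006,0,0]
    - [-0.006,0,0]
    - [-0.0045,0,0]
    - [0,0,0]
  delta_rot:
    - [0,0,0]
    - [0,0,0]
    - [0,0,0]
    - [0,0,0]
  hand: [0.01,0.01,0.01,0.01]

```text
t: 9.65
tcp_pos: [0.5659, 0.0469, 0.119]
ee_rot: [-161.7, 89.8, 10.0]
force: [3.3, 1.3, -7.2]
width: 0.288
```

```bash
python3 g.py
```

```text
tcp [0.5659 0.0469 0.119 ] F [ 3.3  1.3 -7.2] w 0.28793981941093455
rot needed [ 0.    -0.003  0.001]
rail xy [0.0012 0.0005]
to above knob z .17, final-frame [-0.051   0.0005  0.0012]
```

Emit:
jog_arm:
  offset:
    - [0,-0.01,0]
    - [0,-0.01,0]
    - [0,-0.01,0]
    - [0,-0.008,0]
    - [0,0,0]
  delta_rot:
    - [0,0,0]
    - [0,0,0]
    - [0,0,0]
    - [0,0,0]
    - [0,0,0]
  hand: [0.01,0.01,0.01,0.01,0.01]

```text
t: 10.28
tcp_pos: [0.5717, 0.087, 0.1184]
ee_rot: [-171.8, 89.8, -0.1]
force: [3.9, 0.2, -7.5]
width: 0.291
```

```bash
python3 g.py
```

```text
tcp [0.5717 0.087  0.1184] F [ 3.9  0.2 -7.5] w 0.2906853785953676
rot needed [ 0.001 -0.003  0.   ]
rail xy [0.001  0.0411]
to above knob z .17, final-frame [-0.0516  0.0411  0.001 ]
```

Emit:
jog_arm:
  offset:
    - [0.003,0.0005,0]
    - [0.004,0,0]
    - [0.004,0,0]
    - [0.004,0,0]
    - [0,0,0]
  delta_rot:
    - [0,0,0]
    - [0,0,0]
    - [0,0,0]
    - [0,0,0]
    - [0,0,0]
  hand: [0.01,0.01,0.01,0.01,0.01]

```text
t: 10.9
tcp_pos: [0.5718, 0.087, 0.1031]
ee_rot: [-153.4, 89.8, 18.3]
force: [1.0, 0.8, -3.1]
width: 0.287
```

```bash
python3 g.py
```

```text
tcp [0.5718 0.087  0.1031] F [ 1.   0.8 -3.1] w 0.28739726229649065
rot needed [ 0.001 -0.003  0.002]
rail xy [0.0011 0.0411]
to above knob z .17, final-frame [-0.0669  0.0411  0.0011]
```

Emit:
jog_arm:
  offset:
    - [0.001,0,0]
    - [0.001,0,0]
    - [0.001,0,0]
  delta_rot:
    - [0,0,0]
    - [0,0,0]
    - [0,0,0]
  hand: [0.01,0.01,0.01]

```text
t: 11.28
tcp_pos: [0.572, 0.087, 0.1031]
ee_rot: [-158.3, 89.8, 13.3]
force: [-3.6, 1.2, 5.1]
width: 0.286
```

```bash
python3 g.py
python3 - <<'E'
from h import *
p=read_camera("side"); a=cv2.resize(p["color"][150:260,190:310],(600,550),interpolation=cv2.INTER_CUBIC)
s=sense(); q=read_camera("wrist"); W=world(q,s)
x=W[(abs(W[...,2]-.065)<.004)]; print(len(x))
for r in regions_of(q,"section")[:1]:
    c=W[r["mask"]]; c=c[abs(c[:,2]-.065)<.005]; print("section",r["p"],cv2.minAreaRect((c[:,:2]*1000).astype(np.float32)))
cv2.imwrite("pics/d.png",np.hstack([a[:384],q["color"]])[:, -800:] if 0 else cv2.resize(np.hstack([cv2.resize(a,(419,384)),q["color"]]),(800,330)))
E
```

```text
tcp [0.572  0.087  0.1031] F [-3.6  1.2  5.1] w 0.2860577963834032
rot needed [ 0.001 -0.004  0.001]
rail xy [0.0013 0.0411]
to above knob z .17, final-frame [-0.0669  0.0411  0.0013]
8356
section 0.57 ((575.4642333984375, 86.42939758300781), (122.39112091064453, 37.673583984375), 81.49192810058594)
```

View pics/d.png

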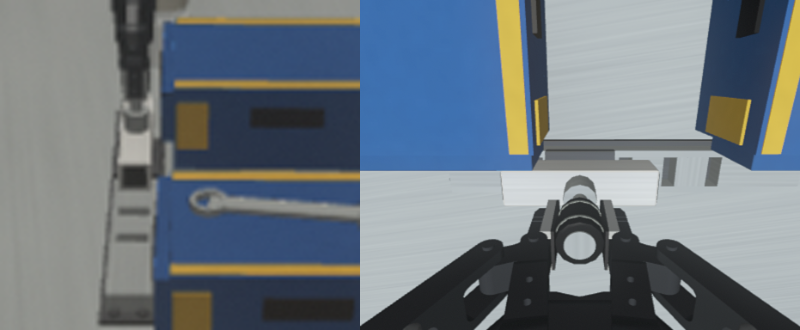

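Image 5: tube has shifted towards drawer A, both fronts flush, knob still between the pads (right, ~(580, 243)). One last check of the knob's height and tube position.

Run:
```python
from h import *
s=sense(); q=read_camera("wrist"); W=world(q,s)
k=W[270:295,242:262] ; print("knob top z",np.nanpercentile(k[...,2],[10,50,90]), np.nanmedian(k.reshape(-1,3),0))
print(s["t"],s["force"],s["width"])
```

```text
knob top z [0.13541371 0.13619707 0.13692057] [0.57374161 0.08832322 0.13619707]
11.425 [-3.38403281  1.27021786  6.47004661] 0.28715441943531406
```

```bash
python3 -c "
from bench import *
print(finish_job())"
```

```text
the job is handed in; nothing more can be done
None
```

I shut the open drawer, moved the tube one hole towards it and handed the job in still holding the knob. The interface gave no verdict.

- **Drawer A:** I pushed it until it met a hard stop at about 47 N. The top and wrist views then showed both drawer fronts flush, to about 2 mm.
- **Tube:** I lifted the plunger about 16 mm, with the wrist reading about 7 N of spring force. The tube then slid 40.6 mm along the rail towards drawer A.
- **Pin:** The gripper came back to the same height at which it had first gripped the knob (0.1031 m). The knob top read 136 mm, against 135 mm before the lift. Pressing down gave a firm 5–6 N reaction with no movement, so I take the pin as fully down.
- **Grip:** The gripper is still closed on the knob with its force set to 60 N, at about 24.5 mm opening. I did not measure the finger force itself.

No check failed or disagreed beyond camera noise. In the last pictures the wrench looked untouched. I did not re-measure it, the jar or the fitting after the moves.

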